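# Flip open the shoe-care box

### The job

Open the clear shoe-care box on the bench using only light fingertip pushes, gripping nothing: first slide its yellow latch all the way to the left, as seen from the front of the box, then push the lid up from under its front lip and tip it over backwards past upright so that it rests fully open by its own weight. Finish clear of everything; do not lift the box or push it about, and leave the bowl, the heel cup and the carabiner alone.

Things in the scene. Friction and masses are not known exactly. Their poses are not given: they have to be found in the camera images.
- box: loose clear plastic box with blue edges, 130 (x) x 190 (y) x 75 mm high, 0.7 to 1.1 kg with the tin, brush and cork block inside. Origin at the centre of its underside; +x points to the hinge side, -x to the front (latch and lip), +y to the left as seen from the front, z up. The front faces roughly to the robot's right. A firm push slides it on the bench.
- latch (a joint): slide of the yellow latch along the box's +y, in m: 0 closed, 0.036 end stop fully open. While below 0.023 its head covers the lid's lip and really locks the lid. It slides with about 1.2 N of friction and stays where it is left.
- latch_thumb (a point): centre of the yellow thumb block on top of the latch, 26 (x) x 16 (y) x 22 mm high (box axes); moves with the latch. Closed, it lies at (-92, 38, 104.5) mm in the box frame; below it the latch's head, 22 mm wide in y and 9 mm high, reaches over the lip with 3 mm of air to the lid's top (81.5 mm above the bench). Push the thumb block's -y face towards +y.
- lid (a joint): hinge angle of the lid in rad: 0 shut, about 1.57 upright, 1.95 fully open against its stop. The hinge is nearly free: left below about 1.5 the lid falls shut, left beyond about 1.65 it falls open to the stop. Lid 6 mm thick, about 70 to 130 g.
- lid_lip (a point): point on the lower front edge of the lid's blue front lip, 10 mm to -y of the box's middle; moves with the lid. The lip projects 25 mm beyond the box's front wall, is 6 mm thick, and runs from y = -60 to +50 mm in the box frame, 75 mm above the bench when shut; beneath it is free space down to the bench, save for the latch, whose arm spans 11 mm either side of latch_thumb in y, in front of and below the lip.
- lid_hinge (a point): middle of the hinge axis on the box's far top edge (box frame x = +65, y = 0, z = 75.5 mm); the axis runs along the box's y; 155 mm from the lip's front edge.
- bowl_mid (a point): centre of a loose grey ceramic bowl, 116 mm across, 50 mm high; bystander
- heel_cup_mid (a point): middle of a loose yellow silicone heel cup, about 83 x 58 x 22 mm; bystander
- carabiner_mid (a point): centre of a loose stainless carabiner lying flat, 94 x 55 x 10 mm; bystander

How it is judged:
On the way, in this order (a step that is already met when the one before it is completed fails the run):
1. the latch is slid clear while the lid is still shut (value of joint latch above 0.028 m and value of joint lid below 0.15 rad), for 0.1 s.
2. the lid is tipped past upright and lies open (value of joint lid above 1.85 rad), for 0.2 s.
At the end, for the whole second after the job is handed in: The lid rests at 1.85 rad or more (stop at 1.95), still; the latch is 28 mm or more along its 36 mm travel; the box stands flat on the bench, still (value of joint lid above 1.85 rad and velocity of joint lid between -0.1 and 0.1 rad/s and value of joint latch above 0.028 m and angle between box's own z axis and vertical below 0.05 rad and height (world z) of box below 0.006 m and linear speed of box below 0.01 m/s); the robot touches nothing.
It fails at once if the box is lifted off the bench by more than 15 mm, or tipped by more than 0.2 rad (height (world z) of box above 0.015 m or angle between box's own z axis and vertical above 0.2 rad).
It fails at once if the box is pushed more than 50 mm from its place (distance of box from where it was at the start of the episode above 0.05 m).
It fails at once if the box, lid or latch is gripped or forced (over 30 N from the fingers) (contact force between the fingers and box above 30 N).
It fails at once if the bowl, the heel cup or the carabiner is moved more than 20 mm (distance of any of bowl_mid, heel_cup_mid, carabiner_mid from where it was at the start of the episode above 0.02 m).
It also fails if it takes over 53 s, if anything falls off the work surface, if the arm or the gripper's body presses on something with over 40 N, if the wrist force passes 120 N, or if a joint passes its speed limit or range.

### The arm

A 6-joint arm with a two-finger parallel gripper is mounted at the origin on the work surface. World frame = base frame: x ahead of the robot, y to its left, z up, the work surface at z = 0. Lengths are in m, angles in rad, forces in N, time in s.
With the tool pointing down it reaches from about 0.3 to 0.875 m from the base axis. Payload 4.2 kg.
Tool frame: the origin (TCP) lies between the finger pads; the fingertips stand 8 mm ahead of it and the grasp point (between the pads) lies 11 mm behind it; z points along the fingers, y is the direction in which the jaws open and shut (so a half turn about z gives the same grasp; the last joint's range is limited). The gripper opens to 85 mm and grips with 20 to 120 N. Pads are 22 mm wide; open, the fingers measure 114 mm over their backs; the gripper's body (76 mm by 85 mm) begins 54 mm behind the grasp point. The pads swing forward as they close: fully open they stand 13 mm farther back than shut.
Start: joints at [-1.321, 0.32, 1.565, -0, 1.257, -0.02], TCP at [0.153, -0.554, 0.239] pointing down, gripper open.
Joint ranges: [-3.11, 3.11], [-0.84, 2.01], [0.21, 2.61], [-1.34, 4.49], [0.05, 2.63], [-2.56, 2.56]. Speed limits (rad/s): [2.57, 2.57, 3.14, 3.14, 3.14, 3.14].

### API

Orientations are given as a rotation vector (axis times angle).
In Python, from cell import manip gives the robot as it stands. The module is installed in compiled form; this text tells all that it offers. Calls block until the motion is done:
- manip.move_pose(position, orientation): joint-space move of the TCP to a pose.
- manip.line_to(position, attitude=None, speed=0.15, force_limit=None): straight line of the TCP; attitude=None keeps the orientation; speed is the mean speed in m/s. With force_limit (N) it stops when the force on the tool has changed by that much, and returns True; else False.
- manip.movej(angles): joint-space move.
- manip.grip(opening, f_grip=None): opening from 0.0 (shut) to 1.0 (fully open); f_grip is the grip in N (None keeps the last); returns when the fingers have stopped.
- manip.sleep(seconds).
- manip.solve_ik(position, orientation): joint angles nearest the present ones, or None.
- manip.get_obs(): the state.
- manip.grab_frame(name): name is "side" or "top"; returns a dict with "frame" (400x640x3 uint8, red, green, blue), "z_map" (400x640 float32, m along the optical axis (not along the pixel's ray), 0 where there is no reading), "fx", "fy", "cx", "cy" (pixels), "camera_from_world" (4x4, takes a point from world to camera coordinates). Camera axes: x right, y up, looking along -z (the intrinsics and any distortion apply to the point x, -y, -z); pixel columns grow to the right and rows downward; lengths in m; the calibration is good to about 2 mm. A picture is of the moment at which its call begins.
A pose or a line that the arm cannot do raises manip.Unreachable and nothing moves.
- manip.hand_in(): hands the job in, once; it reports no verdict.
Trained networks look in a picture, given as the dict that the camera call returned (one of the last four; its "shot" number tells which), for a name from the list of things; names that differ only in an ending like _2 or _b are one class to them, and where a whole thing is asked for, a point or a joint stands for the part that bears it (a point fixed in the world has none). Each returns a list of dicts, best first, with "p" (0 to 1); they miss things now and then, are a little off and sometimes report something else, mostly with a low value. They report only what shows in the picture. A call takes as long as a camera call.
- manip.boxes_of(thing, picture): "rect" ([left, top, width, height] in pixels, round what is visible of it).
- manip.trace(thing, picture): "pixels" (400x640 bool, what is visible of it) and "rect" ([left, top, width, height] in pixels, round what is visible of it).
- manip.spot_point(thing, picture): "xy" ([column, row] in pixels: a listed point, or the origin of a listed thing).
The state is a dict: "time_s": time; "q": joint angles; "qvel": joint speeds; "joint_efforts": joint torques, N m; "eef_pos": TCP position; "tcp_rot": TCP orientation; "wrist_force": force on the tool from outside, world axes, zero at the start; "moment": the same for the moment, N m; "finger_gap": opening from 0.0 (shut) to 1.0 (fully open).
Only numpy, scipy, OpenCV 4.12 (cv2) and the standard library are available. Lean on these libraries where they do the work, as an engineer would, in place of code of your own. Each camera call takes 0.05 s, during which the arm holds its last target. There are 200 camera calls.

## Working session

There is one attempt and no reset: what is moved stays moved. The work goes in short steps, each a Python script; the robot and the scene stay as the last script left them, time stands still between calls to the robot, and variables do not carry over. Pictures are saved under pics/ and viewed, about 8 in all and at most 12, crops included, and the job is handed in when it is done.

```bash
mkdir -p pics; cat > h.py <<'E'
import numpy as np, cv2
from cell import manip
def ray(f,uv,z):
    x=(uv[0]-f["cx"])/f["fx"]; y=(uv[1]-f["cy"])/f["fy"]
    p=np.array([x*z,-y*z,-z,1]); return (np.linalg.inv(f["camera_from_world"])@p)[:3]
def on_plane(f,uv,h):
    a=ray(f,uv,.5);b=ray(f,uv,1.);t=(h-a[2])/(b[2]-a[2]);return a+t*(b-a)
def proj(f,P):
    c=f["camera_from_world"]@np.append(P,1);return np.array([f["cx"]+f["fx"]*c[0]/-c[2],f["cy"]-f["fy"]*c[1]/-c[2]])
def save(f,n): cv2.imwrite("pics/"+n,f["frame"][:,:,::-1])
E
python3 - <<'E'
from h import *
np.set_printoptions(precision=4,suppress=True)
o=manip.get_obs();print(o)
fs={n:manip.grab_frame(n) for n in("top","side")}
H=dict(box=0,latch_thumb=.1045,lid_lip=.075,lid_hinge=.0755,bowl_mid=.025,heel_cup_mid=.011,carabiner_mid=.005)
for n,f in fs.items():
    save(f,n+"0.png");print(n,[k for k in f],np.linalg.inv(f["camera_from_world"])[:3,3])
    for t,h in H.items():
        for d in manip.spot_point(t,f)[:2]:
            print(t,round(d["p"],2),np.array(d["xy"]),on_plane(f,d["xy"],h))
E
```

```text
{'time_s': 0.0, 'q': array([-1.321 ,  0.3203,  1.5657, -0.    ,  1.2574, -0.02  ]), 'qvel': array([ 0.0011, -0.0001, -0.0012, -0.0008,  0.0017,  0.0023]), 'joint_efforts': array([  0.0007, -41.5515, -23.4159,   0.0001,   0.0082,  -0.    ]), 'eef_pos': array([ 0.1532, -0.5537,  0.2385]), 'tcp_rot': array([-3.1113, -0.4223,  0.0003]), 'wrist_force': array([-0.2576, -0.1493,  0.8041]), 'moment': array([-0.0062, -0.0165, -0.0085]), 'finger_gap': 1.001795266190178}
top ['frame', 'z_map', 'fx', 'fy', 'cx', 'cy', 'camera_from_world', 'shot'] [0.5165 0.0485 0.8758]
box 0.89 [402.2 238.2] [ 0.5755 -0.1052  0.    ]
latch_thumb 0.86 [449.6 277.5] [ 0.4965 -0.1753  0.1045]
lid_lip 0.77 [452.7 252.2] [ 0.545  -0.1914  0.075 ]
lid_hinge 0.73 [375.5 226.4] [ 0.5928 -0.0388  0.0755]
bowl_mid 0.74 [431.4 159.8] [ 0.7463 -0.1661  0.025 ]
heel_cup_mid 0.79 [309.5 211.5] [0.6285 0.0983 0.011 ]
carabiner_mid 0.91 [499.9 200.8] [ 0.6617 -0.3187  0.005 ]
side ['frame', 'z_map', 'fx', 'fy', 'cx', 'cy', 'camera_from_world', 'shot'] [ 0.5178 -0.3854  0.674 ]
box 0.91 [311.2 311. ] [ 0.5718 -0.1057  0.    ]
lid_lip 0.67 [307.8 349.1] [ 0.5467 -0.1957  0.075 ]
lid_hinge 0.56 [317.9 258.7] [ 0.6001 -0.0431  0.0755]
bowl_mid 0.81 [413.  314.2] [ 0.7453 -0.1664  0.025 ]
heel_cup_mid 0.62 [313.3 214.2] [0.6258 0.1055 0.011 ]
```

View pics/top0.png

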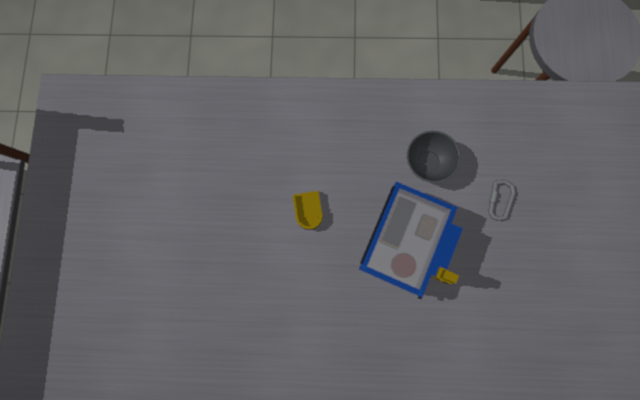

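View pics/side0.png

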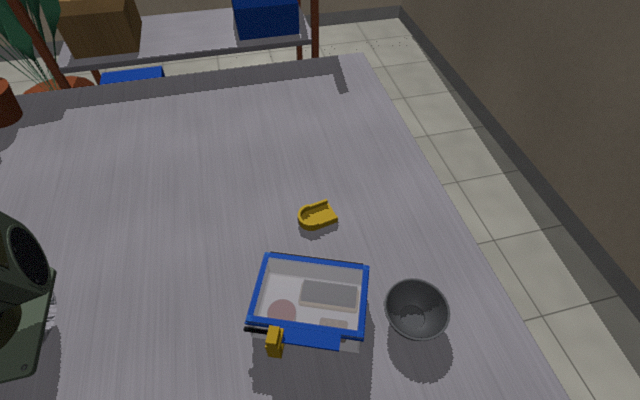

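The top view shows the box rim with corners near (397,184), (455,208), (422,296) and (361,268). The yellow latch is at (447,276), and the lip faces right-down. The bowl (432,157), carabiner (501,200) and heel cup (309,211) are clear of the front. Next I'll fit the box pose and check reach for the poses I need.

```bash
cat >> h.py <<'E'
from scipy.spatial.transform import Rotation as R
def T(pose,p):
    x,y,a=pose;c,s=np.cos(a),np.sin(a);p=np.asarray(p,float)
    return np.array([x+c*p[0]-s*p[1],y+s*p[0]+c*p[1],p[2]])
def att(yaw,phi,roll):
    # tool z in the box xz plane, pitch phi (0 = along box +x, -pi/2 = down); roll 0: jaws along box y
    z=np.array([np.cos(phi),0,np.sin(phi)]);y=np.array([0,1,0.]);x=np.cross(y,z)
    return (R.from_euler("z",yaw)*R.from_matrix(np.c_[x,y,z])*R.from_euler("z",roll)).as_rotvec()
E
python3 - <<'E'
from h import *
from scipy.optimize import least_squares
np.set_printoptions(precision=4,suppress=True)
f={n:manip.grab_frame(n) for n in("top","side")}
obs=[]
M=dict(latch_thumb=(-.092,.038,.1045),lid_lip=(-.09,-.01,.075),lid_hinge=(.065,0,.0755),box=(0,0,0))
for n in f:
    for t,p in M.items():
        d=manip.spot_point(t,f[n])
        if d and d[0]["p"]>.4: obs.append((n,p,np.array(d[0]["xy"]),t))
C=[((.065,-.095),(397,184)),((-.065,-.095),(455,208)),((-.065,.095),(422,296)),((.065,.095),(361,268))]
for xy,uv in C: obs.append(("top",xy+(.0815,),np.array(uv),"corner"))
res=lambda v:np.concatenate([proj(f[n],T(v,p))-uv for n,p,uv,_ in obs])
s=least_squares(res,[.575,-.105,1.2],loss="soft_l1",f_scale=2);print(s.x)
for o,r in zip(obs,res(s.x).reshape(-1,2)):print(o[0],o[3],r)
np.save("pose.npy",s.x)
im=f["top"]["frame"][:,:,::-1].copy()
pts=lambda P:np.array([proj(f["top"],T(s.x,p))for p in P])
a=3;x0,y0=320,150
big=cv2.resize(im[y0:y0+190,x0:x0+220],None,fx=a,fy=a)
for P in [[c[0]+(.0815,) for c in C],[(-.09,-.06,.0815),(-.09,.05,.0815),(-.065,.05,.0815),(-.065,-.06,.0815)],[(-.105,.03,.1155),(-.079,.03,.1155),(-.079,.046,.1155),(-.105,.046,.1155)]]:
    cv2.polylines(big,[((pts(P)-[x0,y0]+.5)*a).astype(int)],True,(0,255,0),1)
cv2.imwrite("pics/fit.png",big)
y=s.x[2]
print("push");
for roll in(0,np.pi):print(roll,manip.solve_ik(T(s.x,(-.092,0,.103)),att(y,-np.pi/2,roll)))
r=.145
for phi in(0,-.35,-.7):
  for roll in np.arange(-np.pi,np.pi,np.pi/4):
    out=[]
    for th in(0,.5,1.,1.4,1.75):
        c=np.array([.065-r*np.cos(th),-.01,.0755+r*np.sin(th)])-(.02*np.array([0,0,1]))
        q=manip.solve_ik(T(s.x,c-.008*np.array([np.cos(phi),0,np.sin(phi)])),att(y,phi,roll));out.append(q)
    print(phi,round(roll,2),[q is not None for q in out]); 
    if all(q is not None for q in out):print(out[0],out[-1])
E
```

```text
[ 0.5706 -0.1049  1.1673]
top latch_thumb [ 0.0071 -2.4335]
top lid_lip [-1.054   2.6037]
top lid_hinge [ 1.9784 -0.2514]
top box [-1.6     1.9623]
side latch_thumb [3.9505 0.0015]
side lid_lip [ 0.5926 -3.2415]
side lid_hinge [-2.0947  1.3036]
side box [-0.2533  0.8871]
top corner [ 0.4874 -2.0365]
top corner [2.7025 0.116 ]
top corner [-0.2565  0.9944]
top corner [-1.073   0.6489]
push
0 None
3.141592653589793 [-0.3611  0.4262  1.774   0.      0.9414  0.0424]
0 -3.14 [True, True, True, True, True]
[-0.861   1.017   1.7403  1.1425  1.7372 -1.2228] [-0.595   0.7478  1.8827  1.4033  1.664  -1.0675]
0 -2.36 [True, True, True, True, True]
[-0.861   1.017   1.7403  1.1425  1.7372 -0.4374] [-0.595   0.7478  1.8827  1.4033  1.664  -0.2821]
0 -1.57 [True, True, True, True, True]
[-0.861   1.017   1.7403  1.1425  1.7372  0.348 ] [-0.595   0.7478  1.8827  1.4033  1.664   0.5033]
0 -0.79 [True, True, True, True, True]
[-0.861   1.017   1.7403  1.1425  1.7372  1.1334] [-0.595   0.7478  1.8827  1.4033  1.664   1.2887]
0 0.0 [True, True, True, True, True]
[-0.861   1.017   1.7403  1.1425  1.7372 
[... 1465 characters left out ...]
0.467   0.4502  1.7627  0.9507  1.2165  0.2347]
-0.7 -1.57 [True, True, True, True, True]
[-0.7503  0.6732  1.7982  0.8724  1.2203  0.6713] [-0.467   0.4502  1.7627  0.9507  1.2165  1.0201]
-0.7 -0.79 [True, True, True, True, True]
[-0.7503  0.6732  1.7982  0.8724  1.2203  1.4567] [-0.467   0.4502  1.7627  0.9507  1.2165  1.8055]
-0.7 0.0 [True, True, True, True, False]
-0.7 0.79 [False, False, False, False, False]
-0.7 1.57 [True, True, True, True, True]
[-0.7503  0.6732  1.7982  0.8724  1.2203 -2.4703] [-0.467   0.4502  1.7627  0.9507  1.2165 -2.1215]
-0.7 2.36 [True, True, True, True, True]
[-0.7503  0.6732  1.7982  0.8724  1.2203 -1.6849] [-0.467   0.4502  1.7627  0.9507  1.2165 -1.3361]
```

View pics/fit.png

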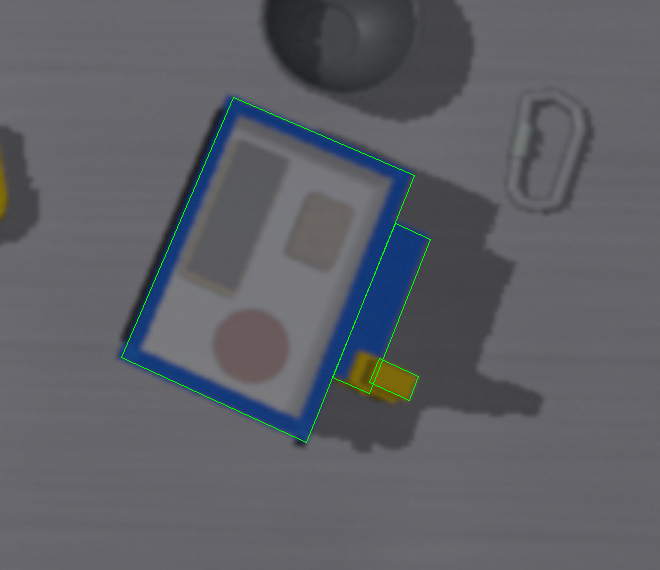

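The fit overlays the rim, lip and thumb to within a couple of mm. Next, push the latch.

```bash
python3 - <<'E'
from h import *
np.set_printoptions(precision=4,suppress=True)
P=np.load("pose.npy");A=att(P[2],-np.pi/2,np.pi)
manip.grip(0.0,20)
manip.move_pose(T(P,(-.094,-.005,.17)),A)
manip.line_to(T(P,(-.094,-.005,.106)))
w0=manip.get_obs()["wrist_force"]
for y in(.02,.03,.04,.046):
    hit=manip.line_to(T(P,(-.094,y,.106)),speed=.03,force_limit=6)
    o=manip.get_obs();print(y,hit,o["eef_pos"],R.from_euler("z",-P[2]).apply(o["wrist_force"]-w0))
    if hit:break
f=manip.grab_frame("top")
for d in manip.spot_point("latch_thumb",f)[:1]:print(d["p"],R.from_euler("z",-P[2]).apply(on_plane(f,d["xy"],.1045)-T(P,(0,0,0))))
cv2.imwrite("pics/push.png",cv2.resize(f["frame"][130:330,300:520,::-1],None,fx=3,fy=3));print(o["time_s"])
E
```

```text
0.02 False [ 0.5153 -0.1835  0.106 ] [-1.3404 -0.0211  0.6908]
0.03 False [ 0.5055 -0.1793  0.1059] [-0.4049 -0.0766  1.2224]
0.04 False [ 0.4964 -0.1755  0.106 ] [-1.2906  0.7356  1.3808]
0.046 False [ 0.491  -0.1731  0.106 ] [0.3315 1.0367 1.1582]
0.64 [-0.0937  0.0735  0.1045]
6.8667
```

View pics/push.png

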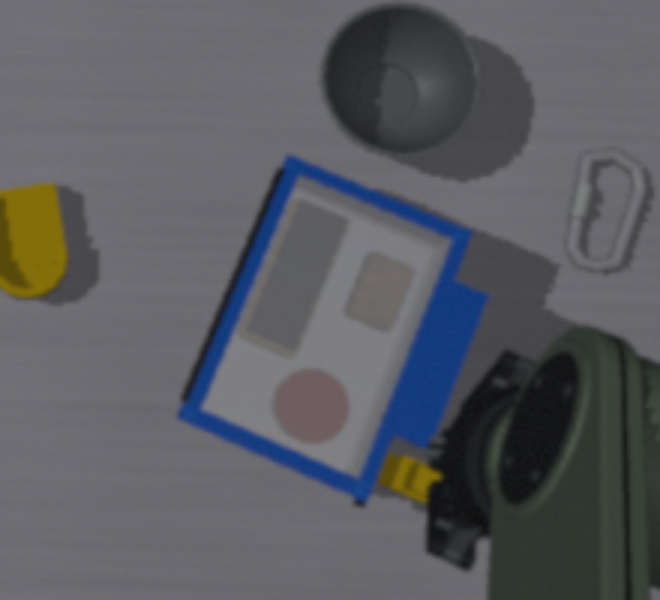

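The latch has slid towards the near corner and now sits past the lip's end, at about (412,478). The box has not moved. I'll nudge it on to the stop, back off, and measure without occlusion.

```bash
python3 - <<'E'
from h import *
np.set_printoptions(precision=4,suppress=True)
P=np.load("pose.npy")
w0=manip.get_obs()["wrist_force"]
hit=manip.line_to(T(P,(-.094,.056,.106)),speed=.02,force_limit=3)
o=manip.get_obs();Ri=R.from_euler("z",-P[2])
print(hit,Ri.apply(o["eef_pos"]-T(P,(0,0,0))),Ri.apply(o["wrist_force"]-w0))
manip.line_to(T(P,(-.094,.03,.106)),speed=.1)
manip.line_to(T(P,(-.11,-.01,.2)),speed=.2)
# go out in front of the lip, low, tool horizontal
phi=-.3;A=att(P[2],phi,-np.pi)
manip.move_pose(T(P,(-.19,-.01,.17)),A)
for n in("top","side"):
  f=manip.grab_frame(n)
  for t,h in(("latch_thumb",.1045),("lid_hinge",.0755),("box",0),("lid_lip",.075)):
    for d in manip.spot_point(t,f)[:1]:print(n,t,d["p"],Ri.apply(on_plane(f,d["xy"],h)-T(P,(0,0,0))))
  cv2.imwrite("pics/%s1.png"%n,f["frame"][:,:,::-1])
cv2.imwrite("pics/both1.png",np.vstack([cv2.imread("pics/top1.png")[100:400,100:],cv2.imread("pics/side1.png")[100:,100:]]))
print(manip.get_obs()["time_s"])
E
```

```text
False [-0.0939  0.056   0.1061] [ 1.3119 -1.3363 -0.3992]
top latch_thumb 0.64 [-0.0952  0.0788  0.1045]
top box 0.78 [-0.0008 -0.0036  0.    ]
top lid_lip 0.79 [-0.096  -0.0057  0.075 ]
side latch_thumb 0.73 [-0.0921  0.0818  0.1045]
side lid_hinge 0.79 [0.0647 0.0018 0.0755]
side box 0.77 [-0.0056  0.0019  0.    ]
side lid_lip 0.94 [-0.0942 -0.0035  0.075 ]
10.1
```

View pics/both1.png

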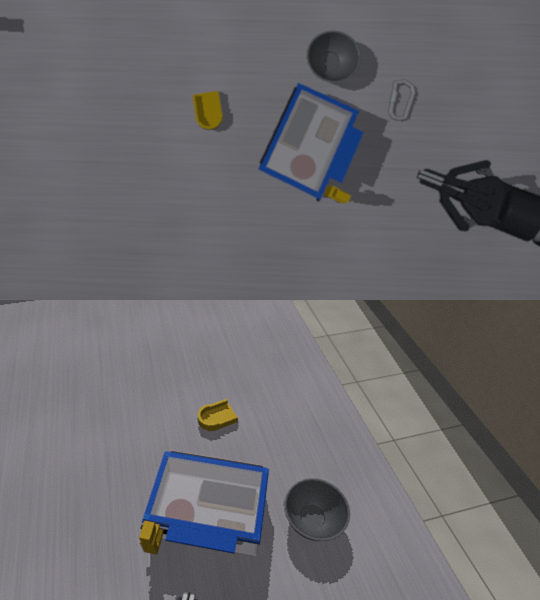

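Both views show the latch at its end stop, with the thumb at about y = 80 mm (about 36 mm or more of travel allowing for error). The lid is shut, the box is in place, and the closed fingers point at the lip. Next I'll go under the lip and lift part way.

```bash
cat >> h.py <<'E'
def tcp(c,phi):
    d=np.array([np.cos(phi),0,np.sin(phi)]);u=np.array([-np.sin(phi),0,np.cos(phi)])
    return np.array([c[0],c[1],c[2]])-.008*d-.011*u
def arc(th,r=.140,y=-.01): return (.065-r*np.cos(th),y,.0755+r*np.sin(th))
E
python3 - <<'E'
from h import *
np.set_printoptions(precision=4,suppress=True)
P=np.load("pose.npy");phi=-.3;Ri=R.from_euler("z",-P[2])
go=lambda c,**k:manip.line_to(T(P,tcp(c,phi)),**k)
go((-.125,-.01,.061),speed=.15)
w0=manip.get_obs()["wrist_force"]
h=go((-.075,-.01,.061),speed=.08,force_limit=5)
print("in",h,manip.get_obs()["wrist_force"]-w0)
if not h:
  for th in(0.,.15,.3,.45,.6):
    h=go(arc(th),speed=.06,force_limit=6)
    o=manip.get_obs();print(th,h,Ri.apply(o["wrist_force"]-w0),o["time_s"])
    if h:break
im=[]
for n in("top","side"):
  f=manip.grab_frame(n);im.append(f["frame"][100:,100:,::-1])
cv2.imwrite("pics/lift.png",np.vstack(im))
E
```

```text
in False [ 0.3801  1.0426 -0.1145]
0.0 False [-0.4938 -0.027  -1.1503] 12.275
0.15 False [-0.2517 -0.4636 -0.8445] 12.775
0.3 False [-1.2373 -0.4678 -0.7724] 13.275
0.45 False [ 0.5719  0.7127 -0.5447] 13.775
0.6 False [-0.1813 -0.1633  0.2698] 14.275
```

View pics/lift.png

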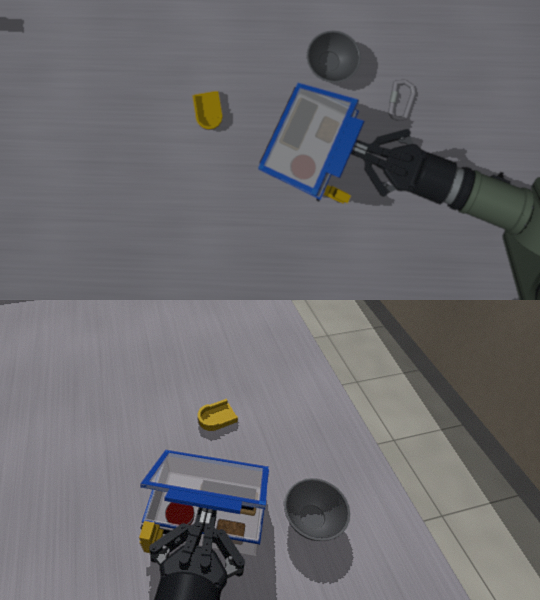

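The lid is up about 0.6 rad, resting on the fingertips at side (205,510). The box and latch haven't moved. I'll continue over the top and back off.

```bash
python3 - <<'E'
from h import *
np.set_printoptions(precision=4,suppress=True)
P=np.load("pose.npy");phi=-.3;Ri=R.from_euler("z",-P[2])
go=lambda c,**k:manip.line_to(T(P,tcp(c,phi)),**k)
w0=manip.get_obs()["wrist_force"]
for th in(.8,1.,1.2,1.4,1.55,1.65,1.73,1.8):
    h=go(arc(th),speed=.06,force_limit=6)
    o=manip.get_obs();print(th,h,Ri.apply(o["wrist_force"]-w0),o["time_s"])
    if h:break
manip.sleep(.5)
im=[]
for n in("top","side"):
  f=manip.grab_frame(n);im.append(f["frame"][100:,100:,::-1])
cv2.imwrite("pics/over.png",np.vstack(im))
E
```

```text
0.8 False [ 0.3612 -0.8567 -0.8409] 14.9917
1.0 False [-0.2421  0.0632  0.3191] 15.6083
1.2 False [0.3571 0.1139 0.4081] 16.225
1.4 False [-0.1459 -0.8422  0.0279] 16.8417
1.55 False [1.5576 0.1104 0.0877] 17.3417
1.65 False [-0.2088 -0.2282 -0.1203] 17.725
1.73 False [ 0.48   -0.3925  1.5369] 18.0583
1.8 False [ 0.4123  0.2387 -0.6806] 18.375
```

View pics/over.png

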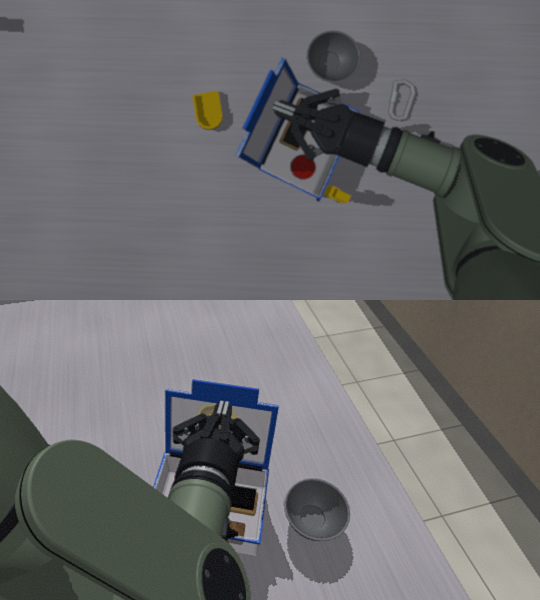

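The lid leans back past upright, with the lip at top (262,100), and the fingertips are just in front of it. Now I'll retreat straight back and up, then verify the lid angle.

```bash
python3 - <<'E'
from h import *
np.set_printoptions(precision=4,suppress=True)
P=np.load("pose.npy");phi=-.3;Ri=R.from_euler("z",-P[2])
go=lambda c,**k:manip.line_to(T(P,tcp(c,phi)),**k)
go((0,-.01,.235),speed=.12); go((-.21,-.01,.26),speed=.2)
manip.sleep(.7)
im=[]
for n in("top","side"):
  f=manip.grab_frame(n);im.append(f["frame"][100:,100:,::-1].copy())
  L=lambda th,r=.155,y=-.01,t=0:np.array([.065-r*np.cos(th)+t*np.sin(th),y,.0755+r*np.sin(th)+t*np.cos(th)])
  for th in(1.6,1.75,1.85,1.95):print(n,"pred lip",th,proj(f,T(P,L(th))))
  for c in((-60,50)),:
    uv=[(proj(f,T(P,L(1.95,.155,y/1000)))-100).astype(int) for y in c]
    cv2.line(im[-1],tuple(map(int,uv[0])),tuple(map(int,uv[1])),(0,255,0),1)
  for t,h in(("lid_lip",None),("latch_thumb",.1045),("box",0),("bowl_mid",.025),("heel_cup_mid",.011),("carabiner_mid",.005)):
    for d in manip.spot_point(t,f)[:1]:
      print(n,t,round(d["p"],2),np.array(d["xy"]),"" if h is None else on_plane(f,d["xy"],h) if "mid" in t else Ri.apply(on_plane(f,d["xy"],h)-T(P,(0,0,0))))
cv2.imwrite("pics/end.png",np.vstack(im));print(manip.get_obs()["time_s"],manip.get_obs()["eef_pos"])
E
```

```text
top pred lip 1.6 [389.6941 208.9291]
top pred lip 1.75 [376.4603 203.3821]
top pred lip 1.85 [367.8056 199.9856]
top pred lip 1.95 [359.4484 196.8904]
top lid_lip 0.8 [361.8 196.6] 
top latch_thumb 0.59 [440.7 298.6] [-0.0929  0.0835  0.1045]
top box 0.63 [405.1 241.4] [-0.0067 -0.0008  0.    ]
top bowl_mid 0.62 [431.1 160.2] [ 0.7454 -0.1654  0.025 ]
top heel_cup_mid 0.84 [311.3 210. ] [0.6319 0.0945 0.011 ]
top carabiner_mid 0.85 [499.3 200.5] [ 0.6623 -0.3174  0.005 ]
side pred lip 1.6 [322.4626 205.8318]
side pred lip 1.75 [324.7824 195.236 ]
side pred lip 1.85 [326.2104 189.4385]
side pred lip 1.95 [327.5257 184.6844]
side lid_lip 0.64 [324.9 189.3] 
side latch_thumb 0.6 [245.2 332.5] [-0.0925  0.082   0.1045]
side box 0.66 [308. 315.] [-0.0087  0.003   0.    ]
side bowl_mid 0.74 [414.2 311.2] [ 0.7496 -0.1617  0.025 ]
22.5667 [ 0.493  -0.312   0.2519]
```

View pics/end.png

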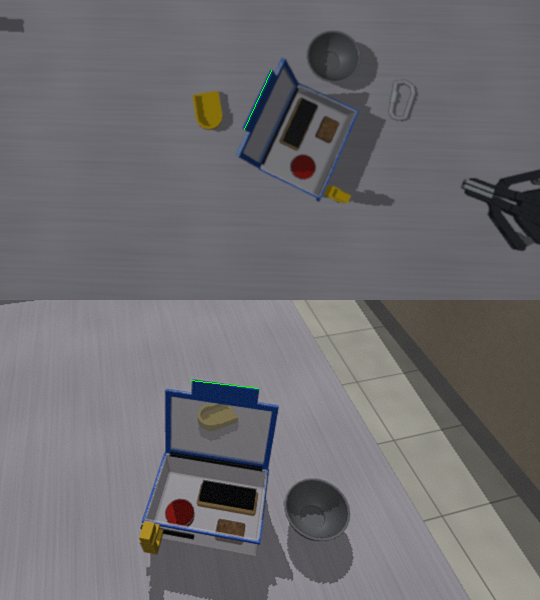

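The lip line predicted for 1.95 rad falls on the lip in both views. The latch is at its stop, the gripper is clear, and the bystanders haven't moved.

```bash
python3 -c "
from cell import manip
print(manip.hand_in(), manip.get_obs()['time_s'])"
```

```text
the job is handed in; nothing more can be done
the job is handed in; nothing more can be done
```

The box is open and the job is handed in, at about 23 s of the 53 s allowed. With the fingers shut, I pushed the latch to its left end stop. I then lifted the lid from under its lip, tipped it past upright so it fell open, and backed the gripper clear. No push reached its force limit (3 N on the last latch nudge, 5–6 N otherwise).

**Last checks**
- **Lid:** the lip line predicted for 1.95 rad lies on the lip in both views. The network's lip point agrees in the top view (about 1.92 rad), but in the side view it sits nearer 1.85 rad. That is a 5-pixel difference, and I put it down to network error.
- **Latch:** the thumb is at y of about 82–83 mm, against 74 mm expected at the stop. The first image after the push already read about 80 mm, so the box had probably moved a few mm. The rest is measurement error.
- **Box:** it looks flat on the bench. The network puts it up to about 9 mm from its original place, while the predicted lip line for the original pose still fits. Either way it is well under the 50 mm limit.
- **Bystanders:** the bowl, heel cup and carabiner each read within about 6 mm of where they started. That is about the network's error, and nothing touched them.

The hand-in gives no verdict, so these checks come from the pictures alone.

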